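# Pack the reagent caddy

### The arm

A 6-joint arm with a two-finger parallel gripper is mounted at the origin on a cart in front of the work surface, level with it; the furniture and walls round the work are solid. World frame = base frame: x ahead of the robot, y to its left, z up, the work surface at z = 0. Lengths are in m, angles in rad, forces in N, time in s.
With the tool pointing down it reaches from about 0.35 to 0.775 m from the base axis. Payload 5.5 kg.
Tool frame: the origin (TCP) lies at the very end of the fingers, on their centre line; the grasp point (between the pads) lies 19 mm behind it; z points along the fingers, x is the direction in which the jaws open and shut, and the axes are right-handed (so a half turn about z gives the same grasp; the last joint's range is limited). The gripper opens to 85 mm and grips with 20 to 120 N. Pads are 22 mm wide; open, the fingers measure 114 mm over their backs; the gripper's body (76 mm by 85 mm) begins 54 mm behind the grasp point. The pads swing forward as they close: fully open they stand 13 mm farther back than shut.
Start: joints at [0.973, 0.313, 0.046, 1.304, 0, 1.431], TCP at [0.254, 0.516, 0.231] pointing down, gripper open.
Joint ranges: [-2.76, 2.76], [-0.86, 1.69], [-1.03, 1.26], [-2.2, 2.34], [-1.47, 1.5], [-3.14, 3.14]. Speed limits (rad/s): [2.57, 2.57, 3.14, 3.14, 3.14, 3.14].

### API

Orientations are given as a unit quaternion [w, x, y, z].
In Python, from workcell import monitor, eyes, ticket gives the robot as it stands.
- The arm moves only by the tool send_rows, never from a script. Its argument "targets" is a list of rows, each a list of 5 numbers: the shift along the world's x, y, z in m, then the turn about the world's z in degrees, then the closure in counts, from 0 (fully open) to 255 (shut). A call has 1 to 12 rows; each row shifts and turns the commanded pose from where the row before left it; what a row does not reach is not made up. A row lasts 1/10 s, in which the tool goes at most 50 mm and 8.59 degrees, less where a joint would pass 70% of its speed; a pose out of reach is approached as far as the arm can. A call is refused whole if a number of a shift passes 0.05 or a number of a turn 8.59, either way. A call with a gripper value outside its range is refused whole. The fingers move at their own pace and stop on an object; "newtons" is the grip in N (left out, the last holds). Time passes only in rows, so rows that do not move let the fingers close. It gives the time, the measured TCP pose, the force and the opening at its end, in the units of the state.
- monitor.get_state(): the state, without advancing time (a new reading comes with each control period).
- eyes.read_camera(name): name is "scene" or "top" or "wrist"; returns a dict with "img" (384x512x3 uint8, red, green, blue), "z_map" (384x512 float32, m along the optical axis (not along the pixel's ray), 0 where there is no reading), "camera_matrix" (3x3 intrinsics, pixels), "k1" (the pictures are not rectified: a ray, as slopes to the right and down, at radius r is drawn at 1 + k1 r^2 times it, then the intrinsics apply), "pose" (4x4, takes a point from camera to world coordinates); the wrist camera has in their place "T_tool_cam" (4x4, takes a point from camera to tool coordinates, whose origin is the TCP and whose axes are the tool frame's). Camera axes: x right, y down, z forward; pixel columns grow to the right and rows downward; lengths in m; the calibration is good to about 2 mm. A picture is of the moment at which its call begins: read the wrist's pose just before it.
- ticket.hand_in(): hands the job in, once; it reports no verdict.
Trained networks look in the newest picture that a camera, given by its name, has taken for a name from the list of things; names that differ only in an ending like _2 or _b are one class to them, and where a whole thing is asked for, a point or a joint stands for the part that bears it (a point fixed in the world has none). Each returns a list of dicts, best first, with "conf" (0 to 1); they miss things now and then, are a little off and sometimes report something else, mostly with a low value. They report only what shows in the picture. A call takes as long as a camera call. They do not tell look-alikes from the thing itself.
- eyes.spot_in(name, camera): "xyz" ([x, y, z] in m, in world coordinates, good to about 4 mm: the middle of the surface that is visible of it).
- eyes.tip_of(name, camera): "xyz" ([x, y, z] in m, in world coordinates, good to about 4 mm: a listed point, or the origin of a listed thing).
The state is a dict: "clock": time; "joint_pos": joint angles; "qvel": joint speeds; "tau": joint torques, N m; "tcp_pos": TCP position; "orientation": TCP orientation; "wrist_force": force on the tool from outside, world axes, zero at the start; "ft_torque": the same for the moment, N m; "finger_gap": finger opening in m.
Only numpy, scipy, OpenCV 4.12 (cv2) and the standard library are available. Lean on these libraries where they do the work, as an engineer would, in place of code of your own. Each camera call takes 0.05 s, during which the arm holds its last target.

### The job

Pack the steel caddy for the next bench: stand the two brown dropper bottles with rubber teats in its two small round pockets, the shorter of the two clear blue-capped bottles in the large round pocket, and the grey white-capped bottle in the square pocket. Keep the bottles upright and set each down gently on the bottom of its pocket, not dropped. Leave the brown bottle with the flat red screw cap and the taller clear blue-capped bottle standing where they are.

Things in the scene. Friction and masses are not known exactly. Their poses are not given: they have to be found in the camera images.
- dropper_a_mid (a point): brown glass dropper bottle, 86 mm tall: body 37 mm in diameter up to 49 mm, black collar 24 mm in diameter at 48-62 mm, rubber teat 14 mm in diameter to the top; 60 g. Point: on its axis, 43 mm above its foot; z up. Loose. Goes in a small round pocket. Best gripped at the collar, 54 mm above the foot (room for the hand over the teat, clears the pocket rim)
- dropper_b_mid (a point): brown glass dropper bottle, 86 mm tall: body 37 mm in diameter up to 49 mm, black collar 24 mm in diameter at 48-62 mm, rubber teat 14 mm in diameter to the top; 60 g. Point: on its axis, 43 mm above its foot; z up. Loose. Goes in a small round pocket. Best gripped at the collar, 54 mm above the foot (room for the hand over the teat, clears the pocket rim). Twin of the other, interchangeable
- clear_bottle_mid (a point): clear bottle with blue screw cap, the SHORTER of the two: 104 mm tall, body 54 mm in diameter up to 83 mm, cap 43 mm in diameter from 83 to 104 mm; about 130 g. Point: on its axis, 52 mm above its foot; z up. Loose. Belongs in the large round pocket. The cap is fixed and is a good grip (about 92 mm above the foot)
- dark_bottle_mid (a point): grey bottle, dark at the bottom, with white ribbed screw cap: 126 mm tall, body 61 mm in diameter up to 105 mm, cap 46 mm in diameter from 105 to 126 mm; about 140 g. Point: on its axis, 63 mm above its foot; z up. Loose. Belongs in the square pocket. The cap is fixed and is a good grip (about 114 mm above the foot)
- screwcap_amber_mid (a point): look-alike to leave where it stands: brown bottle with a wide flat-topped red screw cap and no teat, 92 mm tall, 40 mm in diameter, cap 33 mm. Point: on its axis, 46 mm above its foot; z up. Loose. 
- tall_clear_bottle_mid (a point): look-alike to leave where it stands: clear bottle with blue screw cap, the TALLER of the two: 142 mm tall, body 60 mm in diameter, cap 43 mm. Point: on its axis, 71 mm above its foot; z up. Loose. (A fixed blender, 0.37 m tall, stands at about x 0.47 to 0.69, y -0.23 to -0.03, and a fixed water bath behind the right-hand bottles; from the right-hand bottles to the caddy the way is in front of the blender.)
- small_insert_1: flat grey plastic insert, 87.5 x 87.5 x 26 mm, one of four filling the steel caddy two by two (corners differ from start to start); fixed. Open pocket in its middle, 20 mm deep: round, 53 mm in diameter (for a dropper bottle). Origin: centre of its underside, 6 mm above the worktop; x, y along its sides, z up. Pocket floor 6 mm, mouth 26 mm above the origin
- small_insert_2: flat grey plastic insert, 87.5 x 87.5 x 26 mm, one of four filling the steel caddy two by two (corners differ from start to start); fixed. Open pocket in its middle, 20 mm deep: round, 53 mm in diameter (for a dropper bottle). Origin: centre of its underside, 6 mm above the worktop; x, y along its sides, z up. Pocket floor 6 mm, mouth 26 mm above the origin
- round_insert: flat grey plastic insert, 87.5 x 87.5 x 26 mm, one of four filling the steel caddy two by two (corners differ from start to start); fixed. Open pocket in its middle, 20 mm deep: round, 70 mm in diameter (for the shorter clear bottle). Origin: centre of its underside, 6 mm above the worktop; x, y along its sides, z up. Pocket floor 6 mm, mouth 26 mm above the origin
- square_insert: flat grey plastic insert, 87.5 x 87.5 x 26 mm, one of four filling the steel caddy two by two (corners differ from start to start); fixed. Open pocket in its middle, 20 mm deep: square, 77 x 77 mm (for the grey bottle). Origin: centre of its underside, 6 mm above the worktop; x, y along its sides, z up. Pocket floor 6 mm, mouth 26 mm above the origin
Mind the look-alikes: they are no part of the job. Leave any green or turquoise look-alike of the part that bears dropper_a_mid alone.

How it is judged:
By the outcome, as a careful person would: the job done as asked, in the order asked, and still so for the second after the job is handed in, with the robot touching nothing.
It also fails if it takes over 131 s, if anything falls off the work surface, if the arm or the gripper's body presses on something with over 40 N, if the wrist force passes 120 N, or if a joint passes its speed limit or range.

## Working session

There is one attempt and no reset: what is moved stays moved. The work goes in short steps, Python scripts to look and compute and a tool call to move; the robot and the scene stay as the last step left them, time stands still between calls to the robot, and variables do not carry over. Pictures are saved under pics/ and viewed, and the job is handed in when it is done.

Besides the shell and the picture viewer there is one more tool, called after "Request:" as name(argument=value, ...), one argument or row to a line, values as JSON. send_rows: Moves the arm, as the interface text tells. Its arguments: {"type":"object","properties":{"targets":{"type":"array"},"newtons":{"type":"number"}},"required":["targets"]}

```bash
mkdir -p pics; cat > h.py <<'E'
import numpy as np,cv2
from workcell import monitor,eyes,ticket
def save(c,n):
    cv2.imwrite('pics/'+n,cv2.cvtColor(c['img'],cv2.COLOR_RGB2BGR))
E
python3 - <<'E'
from h import *
s=monitor.get_state(); print(s)
names=['dropper_a_mid','clear_bottle_mid','dark_bottle_mid','screwcap_amber_mid','tall_clear_bottle_mid','small_insert_1','round_insert','square_insert']
for cam in ['scene','top']:
    c=eyes.read_camera(cam); save(c,cam+'1.png'); np.savez(cam+'1.npz',**c)
    for n in names:
        print(cam,n,[(np.round(d['xyz'],3).tolist(),round(d['conf'],2)) for d in eyes.tip_of(n,cam)])
print(monitor.get_state()['clock'])
E
```

```text
{'clock': 0.0, 'joint_pos': array([ 9.73372195e-01,  3.14022826e-01,  4.49829483e-02,  1.30358009e+00,
       -1.39082748e-05,  1.43119687e+00]), 'qvel': array([-9.66823634e-05, -1.18669089e-03,  3.97767094e-04, -8.95863731e-04,
        1.27812307e-03, -9.03765632e-04]), 'tau': array([-5.23435992e-04, -4.80631578e+01,  2.98530757e+01,  1.93842757e-02,
       -3.01392147e-04,  1.56282901e-06]), 'tcp_pos': array([0.25387629, 0.51535996, 0.23039772]), 'orientation': array([ 3.75569221e-04,  8.49116200e-01,  5.28205309e-01, -8.30912048e-04]), 'wrist_force': array([ 0.99829287,  0.6320179 , -0.13435904]), 'ft_torque': array([ 0.01654783, -0.02466334,  0.00409221]), 'finger_gap': 0.0854982902590822}
scene dropper_a_mid [([0.458, -0.273, 0.04], 0.91), ([0.441, -0.184, 0.04], 0.89), ([0.388, -0.318, 0.042], 0.69)]
scene clear_bottle_mid [([0.39, 0.153, 0.054], 0.89)]
scene dark_bottle_mid [([0.407, 0.357, 0.067], 0.62)]
scene screwcap_amber_mid [([0.435, -0.017, 0.043], 0.8)]
scene tall_clear_bottle_mid [([0.46, -0.408, 0.071], 0.82)]
scene small_insert_1 [([0.614, 0.103, 0.003], 0.8), ([0.628, 0.194, 0.005], 0.58)]
scene round_insert [([0.54, 0.207, 0.001], 0.67), ([0.458, -0.407, 0.075], 0.57)]
scene square_insert [([0.528, 0.121, 0.006], 0.62), ([0.46, -0.407, 0.072], 0.47)]
top dropper_a_mid [([0.439, -0.185, 0.038], 0.64), ([0.39, -0.317, 0.042], 0.63), ([0.46, -0.27, 0.042], 0.49)]
top clear_bottle_mid [([0.39, 0.158, 0.052], 0.46)]
top dark_bottle_mid [([0.41, 0.366, 0.061], 0.57)]
top screwcap_amber_mid [([0.441, -0.013, 0.046], 0.68), ([0.459, -0.408, 0.069], 0.48)]
top tall_clear_bottle_mid [([0.46, -0.407, 0.067], 0.88)]
top small_insert_1 [([0.616, 0.109, 0.008], 0.75), ([0.623, 0.194, 0.006], 0.72)]
top round_insert [([0.541, 0.209, 0.002], 0.76), ([0.549, 0.423, 0.045], 0.19)]
top square_insert [([0.527, 0.12, 0.005], 0.58)]
0.9
```

View pics/scene1.png

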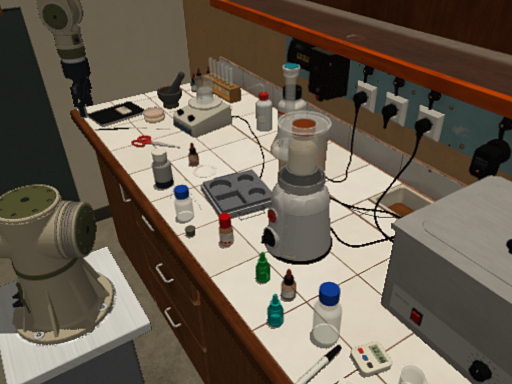

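View pics/top1.png

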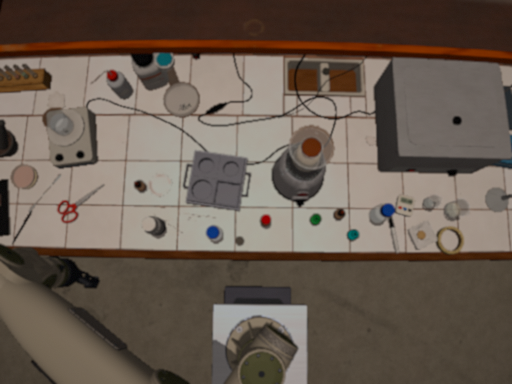

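```bash
cat >> h.py <<'E'
from scipy.optimize import least_squares
def cloud(c,pose=None):
    z=c['z_map']; K=c['camera_matrix']; k1=float(c['k1'])
    P=c['pose'] if pose is None else pose
    v,u=np.mgrid[0:z.shape[0],0:z.shape[1]]
    a=(u-K[0,2])/K[0,0]; b=(v-K[1,2])/K[1,1]
    x,y=a.copy(),b.copy()
    for _ in range(8):
        f=1+k1*(x*x+y*y); x=a/f; y=b/f
    p=np.stack([x*z,y*z,z],-1)@P[:3,:3].T+P[:3,3]
    p[z<=0]=np.nan
    return p
def circ(p,r,c0):
    f=lambda q:np.hypot(p[:,0]-q[0],p[:,1]-q[1])-r
    s=least_squares(f,c0,loss='soft_l1',f_scale=.002)
    return s.x,np.median(np.abs(s.fun))
E
python3 - <<'E'
from h import *
B={'dropB':((.458,-.272),[(.005,.047,.0185),(.05,.06,.012),(.065,.083,.007)]),
'clear':((.39,.155),[(.005,.08,.027),(.086,.102,.0215)]),
'dark':((.408,.362),[(.005,.1,.0305),(.108,.124,.023)]),
'amber':((.438,-.015),[(.005,.05,.02)]),'green':((.44,-.185),[(.005,.047,.0185)]),'teal':((.39,-.318),[(.005,.047,.0185)])}
C={}
for cam in ['scene','top']:
    c=dict(np.load(cam+'1.npz')); C[cam]=p=cloud(c)
    px={'scene':(155,193),'top':(186,140)}[cam]
    print(cam,'dropA',np.round(p[px[0]-6:px[0]+7:3,px[1]],3).tolist())
c0=C['scene'][160,193,:2]; B['dropA']=((c0[0]+.012,c0[1]),B['dropB'][1])
for n,(c0,L) in B.items():
  for cam,p in C.items():
    q=p.reshape(-1,3); d=np.hypot(q[:,0]-c0[0],q[:,1]-c0[1])
    m0=d<.06
    print(n,cam,'zmax',np.round(np.nanmax(q[m0&(d<.03),2]),3))
    for lo,hi,r in L:
        m=m0&(q[:,2]>lo)&(q[:,2]<hi)&(d<r+.025)
        if m.sum()>5:
            s,e=circ(q[m],r,c0); print('   ',lo,m.sum(),np.round(s,4),round(e,4))
for n,(x,y) in dict(s1=(.615,.106),s2=(.625,.194),r=(.54,.208),sq=(.5275,.1205)).items():
  for cam,p in C.items():
    q=p.reshape(-1,3); m=(np.hypot(q[:,0]-x,q[:,1]-y)<.06)
    f=m&(q[:,2]<.02)&(np.hypot(q[:,0]-x,q[:,1]-y)<.04)
    print(n,cam,f.sum(),np.round(np.nanmean(q[f],0),4), np.round(np.nanmedian(q[m&(q[:,2]>.025),2]),4))
# images
for cam,box in dict(scene=(200,165,75,55),top=(180,148,75,65)).items():
    c=dict(np.load(cam+'1.npz'));x,y,w,h=box
    im=cv2.cvtColor(c['img'][y:y+h,x:x+w],cv2.COLOR_RGB2BGR)
    cv2.imwrite('pics/cad_%s.png'%cam,cv2.resize(im,None,fx=8,fy=8,interpolation=cv2.INTER_CUBIC))
E
```

```text
scene dropA [[0.553, 0.419, 0.061], [0.55, 0.416, 0.051], [0.547, 0.412, 0.042], [0.541, 0.401, 0.037], [0.541, 0.405, 0.023]]
top dropA [[0.567, 0.419, 0.044], [0.553, 0.413, 0.062], [0.545, 0.415, 0.05], [0.536, 0.417, 0.043], [0.532, 0.428, 0.002]]
dropB scene zmax 0.088
    0.005 248 [ 0.4609 -0.2711] 0.0012
    0.05 35 [ 0.4602 -0.2695] 0.0005
    0.065 33 [ 0.4602 -0.2685] 0.0011
dropB top zmax 0.091
    0.005 75 [ 0.4614 -0.2717] 0.0016
    0.05 13 [ 0.4629 -0.2697] 0.0015
    0.065 11 [ 0.4609 -0.2708] 0.0009
clear scene zmax 0.106
    0.005 389 [0.388  0.1579] 0.0017
    0.086 100 [0.3877 0.1571] 0.0016
clear top zmax 0.109
    0.005 91 [0.3906 0.1567] 0.0017
    0.086 65 [0.392  0.1491] 0.0054
dark scene zmax 0.127
    0.005 485 [0.4087 0.3619] 0.0018
    0.108 90 [0.4077 0.3592] 0.0015
dark top zmax 0.132
    0.005 192 [0.4107 0.3628] 0.0014
    0.108 100 [0.4144 0.3594] 0.0043
amber scene zmax 0.095
    0.005 179 [ 0.4338 -0.0148] 0.001
amber top zmax 0.098
    0.005 18 [ 0.4373 -0.0091] 0.0031
green scene zmax 0.087
    0.005 223 [ 0.4415 -0.1872] 0.0013
green top zmax 0.093
    0.005 68 [ 0.4432 -0.1874] 0.0021
teal scene zmax 0.087
    0.005 279 [ 0.39   -0.3171] 0.0012
teal top zmax 0.087
    0.005 78 [ 0.3901 -0.3186] 0.0016
dropA scene zmax 0.087
    0.005 119 [0.5498 0.4251] 0.0018
    0.05 21 [0.5419 0.4083] 0.0031
    0.065 17 [0.5427 0.415 ] 0.0005
dropA top zmax 0.09
    0.005 67 [0.5549 0.4255] 0.0017
    0.05 14 [0.5534 0.4231] 0.0004
    0.065 15 [0.5471 0.4191] 0.0023
s1 scene 81 [0.6234 0.122  0.0135] 0.0316
s1 top 161 [0.6189 0.1094 0.0115] 0.0315
s2 scene 67 [0.635  0.2106 0.0136] 0.0317
s2 top 158 [0.6312 0.1938 0.0123] 0.0316
r scene 146 [0.5465 0.2227 0.0127] 0.0311
r top 295 [0.5433 0.206  0.0119] 0.0316
sq scene 228 [0.5323 0.1301 0.0121] 0.0308
sq top 390 [0.5283 0.1204 0.0116] 0.0315
```

View pics/cad_top.png

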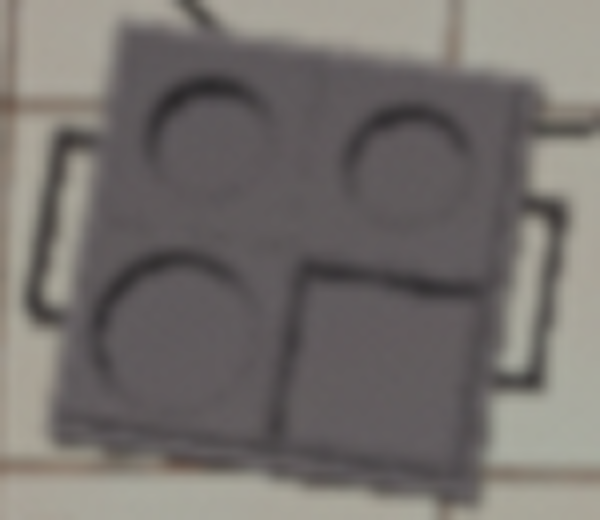

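View pics/cad_scene.png

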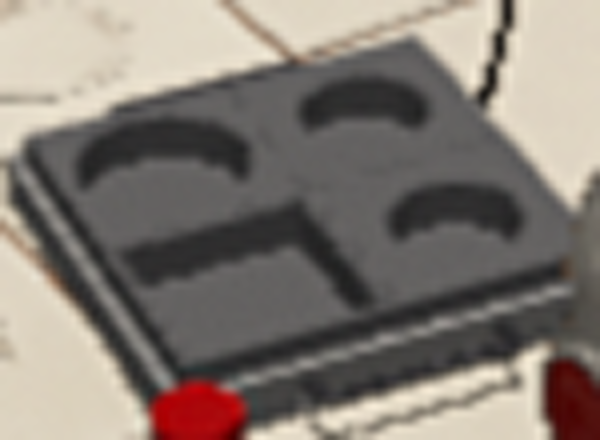

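```bash
cat >> h.py <<'E'
def pix2plane(c,u,v,zp,pose=None):
    K=c['camera_matrix'];k1=float(c['k1']);P=c['pose'] if pose is None else pose
    a=(u-K[0,2])/K[0,0]; b=(v-K[1,2])/K[1,1];x,y=a,b
    for _ in range(10):
        f=1+k1*(x*x+y*y);x=a/f;y=b/f
    d=P[:3,:3]@np.array([x,y,1.]);o=P[:3,3]
    return o+d*(zp-o[2])/d[2]
def grid(obs):  # s2 (left-back), s1 (right-back), r (left-front), sq
    h=.04375; L=dict(s1=(h,-h),s2=(h,h),r=(-h,h),sq=(-h,-h))
    def f(q):
        c,s=np.cos(q[2]),np.sin(q[2])
        return np.concatenate([[q[0]+c*L[n][0]-s*L[n][1]-o[0],q[1]+s*L[n][0]+c*L[n][1]-o[1]] for n,o in obs])
    r=least_squares(f,[.577,.157,-.1],loss='soft_l1',f_scale=.003);q=r.x
    c,s=np.cos(q[2]),np.sin(q[2])
    return q,{n:(q[0]+c*l[0]-s*l[1],q[1]+s*l[0]+c*l[1]) for n,l in L.items()},r.fun
E
python3 - <<'E'
from h import *
c=dict(np.load('top1.npz')); print(c['pose'].round(3).tolist(),c['camera_matrix'].tolist())
obs=[]
for n,(x,y) in dict(s2=(210,140),s1=(407,168),r=(178,332)).items():
    p=pix2plane(c,180+x/8-.5,148+y/8-.5,.032); print(n,p.round(4)); obs.append((n,p[:2]))
q,g,f=grid(obs); print(q,{k:np.round(v,4) for k,v in g.items()},f.round(4))
net=[('s1',(.614,.103)),('s1',(.616,.109)),('s2',(.628,.194)),('s2',(.623,.194)),('r',(.54,.207)),('r',(.541,.209)),('sq',(.528,.121)),('sq',(.527,.12))]
q,g,f=grid(net); print(q,{k:np.round(v,4) for k,v in g.items()},f.round(4))
E
```

```text
[[0.009, -0.984, 0.178, 0.285], [-1.0, -0.011, -0.007, 0.023], [0.009, -0.178, -0.984, 1.421], [0.0, 0.0, 0.0, 1.0]] [[409.45042324887424, 0.0, 256.94069104168807], [0.0, 409.45042324887424, 190.7980539643619], [0.0, 0.0, 1.0]]
s2 [0.6255 0.1932 0.032 ]
s1 [0.6138 0.1069 0.032 ]
r [0.5402 0.2043 0.032 ]
[ 0.57675596  0.15561473 -0.13473493] {'s1': array([0.6142, 0.1064]), 's2': array([0.626 , 0.1931]), 'r': array([0.5393, 0.2048]), 'sq': array([0.5275, 0.1181])} [ 0.0005 -0.0001  0.0004 -0.0005 -0.0009  0.0006]
[ 0.5772826   0.15733197 -0.1479119 ] {'s1': array([0.6141, 0.1076]), 's2': array([0.627 , 0.1942]), 'r': array([0.5405, 0.2071]), 'sq': array([0.5276, 0.1205])} [ 0.0001  0.0046 -0.0019 -0.0014 -0.001   0.0002  0.004   0.0002  0.0005
  0.0001 -0.0005 -0.0019 -0.0004 -0.0005  0.0006  0.0005]
```

Request:
send_rows(
  targets=[
    [0.03,-0.01,0,0,0],
    [0.03,-0.01,0,0,0],
    [0.03,-0.01,0,0,0],
    [0.03,-0.01,0,0,0],
    [0.03,-0.01,0,0,0],
    [0.03,-0.01,0,0,0],
    [0.03,-0.01,0,0,0],
    [0.03,-0.01,0,0,0],
    [0.02,-0.005,0,0,0],
    [0,0,0,0,0],
  ],
)

```text
clock: 1.9
tcp_pos: [0.5169, 0.4295, 0.2304]
orientation: [0.0, 0.85, 0.527, 0.0]
wrist_force: [-0.5, -0.1, -1.3]
finger_gap: 0.0856
```

```bash
cat >> h.py <<'E'
from scipy.spatial.transform import Rotation as Rn
def wrist(name=None):
    s=monitor.get_state(); c=eyes.read_camera('wrist')
    w,x,y,z=s['orientation'];T=np.eye(4);T[:3,:3]=Rn.from_quat([x,y,z,w]).as_matrix();T[:3,3]=s['tcp_pos']
    c['pose']=T@c['T_tool_cam']
    if name: save(c,name)
    return c,s
def fitb(p,c0,L):
    q=p.reshape(-1,3)
    for lo,hi,r in L:
        c=np.array(c0,float)
        for it in range(3):
            d=np.hypot(q[:,0]-c[0],q[:,1]-c[1]);m=(q[:,2]>lo)&(q[:,2]<hi)&(d<r+.012)
            if m.sum()<6: break
            c,e=circ(q[m],r,c)
        if m.sum()>5: print('  ',lo,r,m.sum(),c.round(4),round(e,4))
DROP=[(.005,.046,.0185),(.05,.061,.012),(.065,.083,.007)]
CLEAR=[(.005,.078,.027),(.086,.1,.0215)]; DARK=[(.005,.1,.0305),(.108,.122,.023)]
E
python3 - <<'E'
from h import *
c,s=wrist('w1.png'); print(s['clock'],s['tcp_pos'],s['orientation'])
print([(np.round(d['xyz'],3).tolist(),round(d['conf'],2)) for d in eyes.tip_of('dropper_a_mid','wrist')])
p=cloud(c)
for P in (p,cloud(dict(np.load('scene1.npz'))),cloud(dict(np.load('top1.npz')))):
    print('-');fitb(P,(.553,.424),DROP)
E
```

```text
1.9 [0.51690044 0.4295296  0.23040947] [2.33319520e-04 8.50005617e-01 5.26773568e-01 6.99274682e-05]
[]
-
   0.005 0.0185 475 [0.5513 0.424 ] 0.0015
   0.05 0.012 107 [0.5504 0.4238] 0.001
   0.065 0.007 97 [0.5501 0.424 ] 0.0005
-
   0.005 0.0185 117 [0.5497 0.4251] 0.0017
   0.05 0.012 24 [0.5493 0.4257] 0.0015
   0.065 0.007 17 [0.5503 0.4239] 0.0011
-
   0.005 0.0185 56 [0.5544 0.4258] 0.0012
   0.05 0.012 18 [0.554  0.4233] 0.0007
   0.065 0.007 15 [0.5549 0.4242] 0.0009
```

View pics/w1.png

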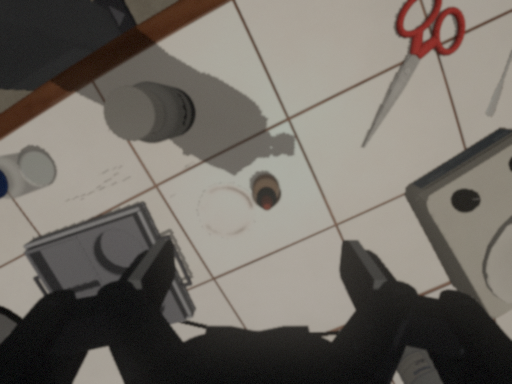

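Request:
send_rows(
  targets=[
    [0.0336,-0.0055,0,0,0],
    [0,0,-0.04,0,0],
    [0,0,-0.03,0,0],
    [0,0,-0.03,0,0],
    [0,0,-0.02,0,0],
    [0,0,0,0,0],
    [0,0,0,0,0],
  ],
)

```text
clock: 2.7
tcp_pos: [0.5467, 0.4259, 0.1119]
orientation: [-0.0, 0.849, 0.529, -0.0]
wrist_force: [0.6, -0.9, 0.5]
finger_gap: 0.0854
```

Request:
send_rows(
  targets=[
    [0.0038,-0.0019,-0.03,0,0],
    [0,0,-0.02,0,0],
    [0,0,-0.012,0,0],
    [0,0,0,0,0],
    [0,0,0,0,0],
  ],
)

```text
clock: 3.2
tcp_pos: [0.5521, 0.424, 0.0509]
orientation: [-0.0, 0.849, 0.528, 0.001]
wrist_force: [-0.1, -0.7, 0.1]
finger_gap: 0.0851
```

Request:
send_rows(
  targets=[
    [0,0,0,0,120],
    [0,0,0,0,150],
    [0,0,0,0,165],
    [0,0,0,0,180],
    [0,0,0,0,200],
    [0,0,0,0,220],
    [0,0,0,0,220],
    [0,0,0,0,220],
  ],
  newtons=25,
)

```text
clock: 4.0
tcp_pos: [0.5518, 0.4236, 0.0497]
orientation: [-0.0, 0.849, 0.528, 0.0]
wrist_force: [-0.3, 0.6, 3.4]
finger_gap: 0.0216
```

```bash
python3 - <<'E'
from h import *
c,s=wrist('w2.png'); print(s['clock'],s['tcp_pos'],s['finger_gap'],s['wrist_force'])
E
```

```text
4.0 [0.55179961 0.42362811 0.04974509] 0.021590969877523444 [-0.28438362  0.61580208  3.4495471 ]
```

View pics/w2.png

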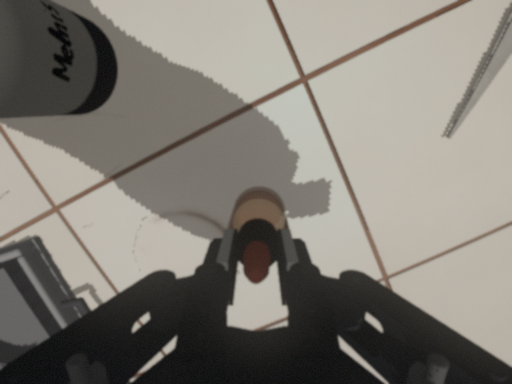

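Request:
send_rows(
  targets=[
    [0,0,0.01,0,220],
    [0,0,0.02,0,220],
    [0,0,0.03,0,220],
    [0,0,0.03,0,220],
    [0,0,0,0,220],
    [0,0,0,0,220],
  ],
  newtons=35,
)

```text
clock: 4.65
tcp_pos: [0.5519, 0.4236, 0.1402]
orientation: [0.0, 0.849, 0.528, 0.001]
wrist_force: [0.2, -0.5, -1.2]
finger_gap: 0.0213
```

```bash
python3 - <<'E'
from h import *
c,s=wrist('w3.png'); print(s['clock'],s['tcp_pos'],s['finger_gap'],s['wrist_force'])
p=cloud(c); q=p.reshape(-1,3); t=s['tcp_pos']
m=(np.hypot(q[:,0]-t[0],q[:,1]-t[1])<.03)&(q[:,2]>.005)
# body points: camera side
b=c['img'].reshape(-1,3)[m]; print(m.sum(), np.round(np.percentile(q[m,2],[1,5,50]),3))
E
```

```text
4.65 [0.55193584 0.42355639 0.14021907] 0.021298894336494855 [ 0.21088119 -0.49923817 -1.16895989]
22716 [0.104 0.131 0.216]
```

View pics/w3.png

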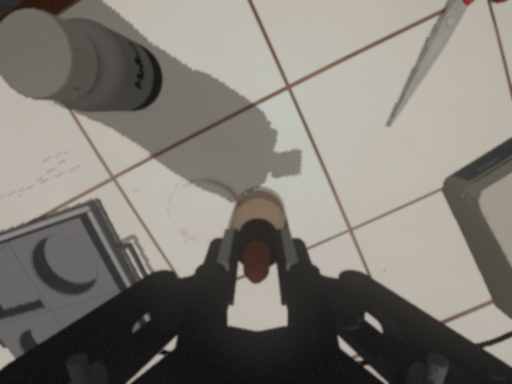

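Request:
send_rows(
  targets=[
    [0,0,0.02,0,220],
    [0.0124,-0.038,0,0,220],
    [0.0124,-0.038,0,0,220],
    [0.0124,-0.038,0,0,220],
    [0.0124,-0.038,0,0,220],
    [0.0124,-0.038,0,0,220],
    [0.0126,-0.04,0,0,220],
    [0,0,0,0,220],
    [0,0,0,0,220],
  ],
)

```text
clock: 5.6
tcp_pos: [0.6255, 0.1921, 0.1575]
orientation: [-0.001, 0.85, 0.527, -0.001]
wrist_force: [-0.5, 0.3, -0.8]
finger_gap: 0.0214
```

```bash
python3 - <<'E'
from h import *
c,s=wrist('w4.png'); print(s['clock'],s['tcp_pos'],s['finger_gap'],s['wrist_force'])
np.savez('w4.npz',**c)
for n in ['small_insert_1','round_insert','square_insert']: print(n,[(np.round(d['xyz'],3).tolist(),round(d['conf'],2)) for d in eyes.tip_of(n,'wrist')])
E
```

```text
5.6 [0.62545486 0.19210064 0.15754842] 0.021378854816021687 [-0.49732478  0.31078637 -0.78305575]
small_insert_1 [([0.626, 0.192, 0.008], 0.75), ([0.618, 0.109, 0.006], 0.67)]
round_insert [([0.537, 0.202, 0.007], 0.58)]
square_insert [([0.527, 0.12, 0.003], 0.87)]
```

View pics/w4.png

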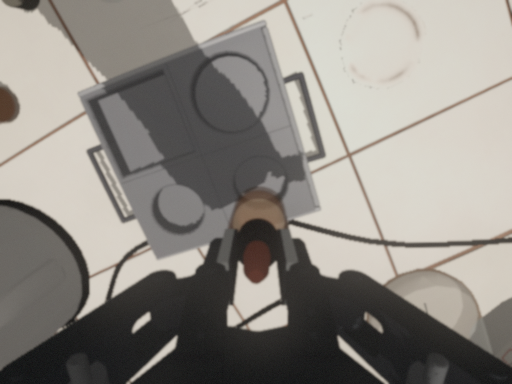

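```bash
python3 - <<'E'
from h import *
c=dict(np.load('w4.npz'))
obs=[]
for n,(x,y) in dict(r=(231,92),s1=(179.5,207)).items():
    p=pix2plane(c,x,y,.032); print(n,p.round(4)); obs.append((n,p[:2]))
q,g,f=grid(obs); print(q,{k:np.round(v,4) for k,v in g.items()},f.round(4))
p=cloud(c); 
for z0 in [(.029,.036),(.008,.016)]:
    q=p.reshape(-1,3);m=(np.hypot(q[:,0]-.577,q[:,1]-.156)<.1)&(q[:,2]>z0[0])&(q[:,2]<z0[1]); print(m.sum(),np.nanmedian(q[m,2]))
E
```

```text
r [0.5381 0.209  0.032 ]
s1 [0.6119 0.1115 0.032 ]
[ 0.57496165  0.16027129 -0.13740313] {'s1': array([0.6123, 0.1109]), 's2': array([0.6243, 0.1976]), 'r': array([0.5376, 0.2096]), 'sq': array([0.5256, 0.1229])} [-0.0005  0.0006  0.0005 -0.0006]
14054 0.03148211156399855
12676 0.01163928815592713
```

```bash
cat >> h.py <<'E'
def holefit(p,g0):
    q=p.reshape(-1,3);q=q[np.isfinite(q[:,0])];q=q[np.hypot(q[:,0]-.577,q[:,1]-.157)<.13]
    rim=q[(q[:,2]>.029)&(q[:,2]<.035)]
    h=.04375; L=dict(s1=(h,-h),s2=(h,h),r=(-h,h),sq=(-h,-h)); R=dict(s1=.0265,s2=.0265,r=.035)
    best=(1e9,)
    def cost(a):
        c,s=np.cos(a[2]),np.sin(a[2]);k=0
        u=(rim[:,:2]-a[:2])@np.array([[c,-s],[s,c]])
        for n,l in L.items():
            d=u-l
            pen=R[n]-np.hypot(*d.T) if n in R else .0385-np.abs(d).max(1)
            k+=np.minimum(np.maximum(pen,0),.006).sum()   # rim pts inside holes
        out=np.maximum(np.abs(u).max(1)-.0875,0); k+=np.minimum(out,.006).sum()
        return k
    from scipy.optimize import differential_evolution as DE
    r=DE(cost,[(.56,.595),(.14,.175),(-.2,-.08)],seed=1,tol=1e-6)
    q=r.x;c,s=np.cos(q[2]),np.sin(q[2])
    return q,{n:np.round((q[0]+c*l[0]-s*l[1],q[1]+s*l[0]+c*l[1]),4) for n,l in L.items()},r.fun/len(rim)
E
python3 - <<'E'
from h import *
for n in ['w4','top1','scene1']:
    print(n,holefit(cloud(dict(np.load(n+'.npz'))),None))
E
```

```text
w4 (array([ 0.57604402,  0.15700775, -0.13581864]), {'s1': array([0.6135, 0.1077]), 's2': array([0.6253, 0.1944]), 'r': array([0.5386, 0.2063]), 'sq': array([0.5268, 0.1196])}, np.float64(8.351631486963109e-06))
top1 (array([ 0.57809502,  0.15594183, -0.14294876]), {'s1': array([0.6152, 0.1064]), 's2': array([0.6276, 0.193 ]), 'r': array([0.541 , 0.2055]), 'sq': array([0.5286, 0.1189])}, np.float64(4.285601093761917e-05))
scene1 (array([ 0.5749685 ,  0.15435286, -0.13707626]), {'s1': array([0.6123, 0.105 ]), 's2': array([0.6243, 0.1917]), 'r': array([0.5376, 0.2037]), 'sq': array([0.5257, 0.117 ])}, np.float64(0.00011585404806598647))
```

Request:
send_rows(
  targets=[
    [0.0005,0.002,-0.03,0,220],
    [0,0,-0.03,0,220],
    [0,0,-0.02,0,220],
    [0,0,-0.008,0,220],
    [0,0,0,0,220],
    [0,0,0,0,220],
  ],
)

```text
clock: 6.4
tcp_pos: [0.6272, 0.1962, 0.0723]
orientation: [0.0, 0.849, 0.529, 0.001]
wrist_force: [-0.1, 0.6, -0.1]
finger_gap: 0.0213
```

Request:
send_rows(
  targets=[
    [-0.001,-0.0015,-0.003,0,220],
    [0,0,-0.003,0,220],
    [0,0,-0.002,0,220],
    [0,0,-0.001,0,220],
    [0,0,0,0,220],
  ],
)

```text
clock: 6.9
tcp_pos: [0.6256, 0.1938, 0.0622]
orientation: [-0.0, 0.849, 0.528, -0.0]
wrist_force: [0.1, 0.4, -0.8]
finger_gap: 0.0211
```

Request:
send_rows(
  targets=[
    [0,0,-0.001,0,220],
    [0,0,-0.0005,0,220],
    [0,0,0,0,220],
  ],
)

```text
clock: 7.2
tcp_pos: [0.6261, 0.1939, 0.0618]
orientation: [0.0, 0.849, 0.528, 0.001]
wrist_force: [-0.8, -0.2, 4.4]
finger_gap: 0.0212
```

Request:
send_rows(
  targets=[
    [0,0,0,0,180],
    [0,0,0,0,150],
    [0,0,0,0,120],
    [0,0,0,0,110],
    [0,0,0,0,110],
    [0,0,0.02,0,110],
    [0,0,0.03,0,110],
    [0,0,0.04,0,110],
    [0,0,0.04,0,110],
    [0,0,0,0,110],
  ],
)

```text
clock: 8.2
tcp_pos: [0.629, 0.1946, 0.1979]
orientation: [0.002, 0.849, 0.528, 0.005]
wrist_force: [1.0, 0.8, 0.3]
finger_gap: 0.0484
```

```bash
python3 - <<'E'
from h import *
c,s=wrist('w5.png'); print(s['clock'],s['tcp_pos'],s['joint_pos'],s['finger_gap'],s['wrist_force'])
p=cloud(c); fitb(p,(.6258,.194),[(.035,.058,.0185),(.062,.073,.012),(.077,.095,.007)])
q=p.reshape(-1,3);print(np.nanmax(q[np.hypot(q[:,0]-.6258,q[:,1]-.194)<.008,2]))
E
```

```text
8.2 [0.62896947 0.1945932  0.19786147] [1.78182380e-01 4.78920937e-01 2.10897323e-01 1.29151174e+00
 1.10287867e-04 6.35889670e-01] 0.048370879002202445 [1.0122388  0.80839327 0.27964347]
   0.035 0.0185 497 [0.6266 0.1939] 0.0022
   0.062 0.012 148 [0.6252 0.195 ] 0.0011
   0.077 0.007 124 [0.6243 0.194 ] 0.0006
0.27234093572352375
```

View pics/w5.png

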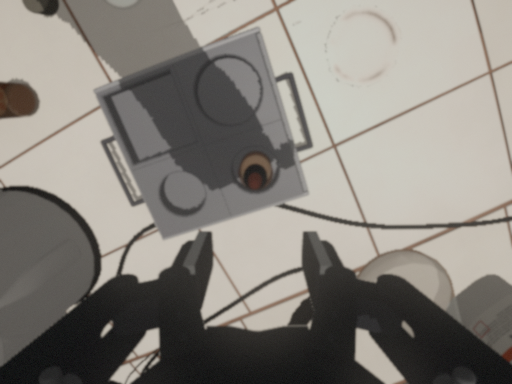

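Request:
send_rows(
  targets=[
    [-0.0395,-0.0157,0.01,6.5,90],
    [-0.0395,-0.0157,0.01,6.5,90],
    [-0.0395,-0.0157,0.01,6.5,90],
    [-0.0395,-0.0157,0.01,6.5,90],
    [-0.0395,-0.0157,0.01,6.5,90],
    [-0.0395,-0.0157,0,6.5,90],
    [0,-0.035,0,5.5,90],
    [0,-0.035,0,5.5,90],
    [0,-0.035,0,5.5,90],
    [0,-0.035,0,5.5,90],
    [0,-0.035,0,5.5,90],
  ],
)

```text
clock: 9.35
tcp_pos: [0.3877, -0.0763, 0.2397]
orientation: [-0.001, 0.419, 0.908, 0.0]
wrist_force: [0.2, -0.4, -0.9]
finger_gap: 0.0552
```

Request:
send_rows(
  targets=[
    [0,-0.035,0,5.5,90],
    [0,-0.035,0,5.5,90],
    [0,-0.035,0,5.5,90],
    [0,-0.035,0,5.5,90],
    [0,-0.035,0,5.5,90],
    [0,0,0,0,90],
    [0,0,0,0,90],
  ],
)

```text
clock: 10.05
tcp_pos: [0.3879, -0.2502, 0.2394]
orientation: [-0.001, 0.194, 0.981, 0.001]
wrist_force: [0.7, 0.0, 0.2]
finger_gap: 0.0553
```

```bash
python3 - <<'E'
from h import *
c,s=wrist('w6.png'); print(s['clock'],s['tcp_pos'],s['orientation'],s['joint_pos'],s['finger_gap'],s['wrist_force'])
print([(np.round(d['xyz'],3).tolist(),round(d['conf'],2)) for d in eyes.tip_of('dropper_a_mid','wrist')])
p=cloud(c); fitb(p,(.461,-.27),DROP)
E
```

```text
10.05 [ 0.3878605  -0.25021732  0.23936958] [-1.27424028e-03  1.94119831e-01  9.80976539e-01  9.47189965e-04] [-7.47323314e-01  9.38009609e-02 -2.09768061e-01  1.27039067e+00
  2.76737835e-04 -1.92739931e+00] 0.05525081231763504 [0.74826209 0.03790731 0.17410951]
[([0.387, -0.314, 0.041], 0.87), ([0.462, -0.272, 0.042], 0.62), ([0.442, -0.189, 0.044], 0.62)]
   0.005 0.0185 483 [ 0.4603 -0.2695] 0.0016
   0.05 0.012 121 [ 0.4601 -0.2692] 0.0008
   0.065 0.007 102 [ 0.4601 -0.2685] 0.0006
```

View pics/w6.png

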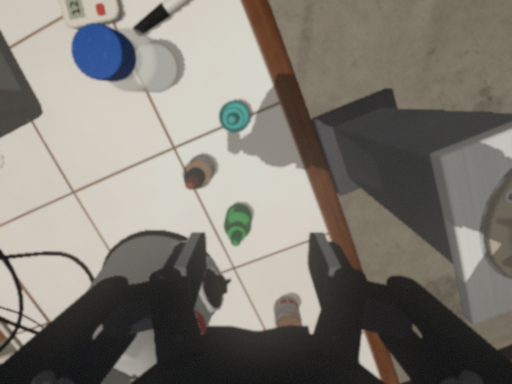

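Request:
send_rows(
  targets=[
    [0.036,-0.0095,0,0,90],
    [0.036,-0.0095,0,0,90],
    [0,0,-0.04,0,90],
    [0,0,-0.04,0,90],
    [0,0,-0.03,0,90],
    [0,0,-0.01,0,90],
    [0,0,0,0,90],
    [0,0,0,0,90],
    [0,0,0,0,90],
  ],
)

```text
clock: 11.05
tcp_pos: [0.4618, -0.27, 0.1229]
orientation: [0.002, 0.193, 0.981, -0.001]
wrist_force: [0.1, 0.3, 0.4]
finger_gap: 0.0551
```

```bash
python3 - <<'E'
from h import *
for i in range(4):
    c,s=wrist('w7.png'); print(s['tcp_pos'].round(4))
fitb(cloud(c),(.461,-.27),DROP)
E
```

```text
[ 0.4618 -0.27    0.1229]
[ 0.4618 -0.27    0.1228]
[ 0.4616 -0.27    0.1226]
[ 0.4614 -0.2699  0.1223]
   0.005 0.0185 996 [ 0.4607 -0.2689] 0.0018
   0.05 0.012 233 [ 0.461  -0.2692] 0.0007
   0.065 0.007 235 [ 0.4602 -0.2681] 0.0006
```

Slow settling only. Final descent of 72 mm.

Request:
send_rows(
  targets=[
    [-0.0005,0.001,-0.03,0,90],
    [0,0,-0.03,0,90],
    [0,0,-0.01,0,90],
    [0,0,0,0,90],
    [0,0,0,0,90],
    [0,0,0,0,90],
  ],
)

```text
clock: 11.85
tcp_pos: [0.4612, -0.2691, 0.0523]
orientation: [0.001, 0.193, 0.981, -0.001]
wrist_force: [-0.8, -0.5, -0.2]
finger_gap: 0.0552
```

Request:
send_rows(
  targets=[
    [0,0,-0.0015,0,120],
    [0,0,0,0,150],
    [0,0,0,0,165],
    [0,0,0,0,180],
    [0,0,0,0,200],
    [0,0,0,0,220],
    [0,0,0,0,220],
    [0,0,0,0,220],
  ],
  newtons=30,
)

```text
clock: 12.65
tcp_pos: [0.4604, -0.2684, 0.0496]
orientation: [0.0, 0.193, 0.981, -0.0]
wrist_force: [0.2, 0.0, 2.9]
finger_gap: 0.0217
```

Request:
send_rows(
  targets=[
    [0,0,0.01,0,220],
    [0,0,0.02,0,220],
    [0,0,0.04,0,220],
    [0,0,0.04,0,220],
    [0,0,0.04,0,220],
    [-0.035,0.01,0,0,220],
    [-0.035,0.01,0,0,220],
    [0,0,0,0,220],
  ],
  newtons=35,
)

```text
clock: 13.45
tcp_pos: [0.3861, -0.2458, 0.1995]
orientation: [-0.002, 0.193, 0.981, 0.001]
wrist_force: [0.4, 0.2, -1.2]
finger_gap: 0.0213
```

```bash
python3 - <<'E'
from h import *
c,s=wrist('w8.png'); print(s['tcp_pos'].round(4),s['finger_gap'])
E
```

```text
[ 0.3861 -0.2458  0.1995] 0.021267517176919812
```

View pics/w8.png

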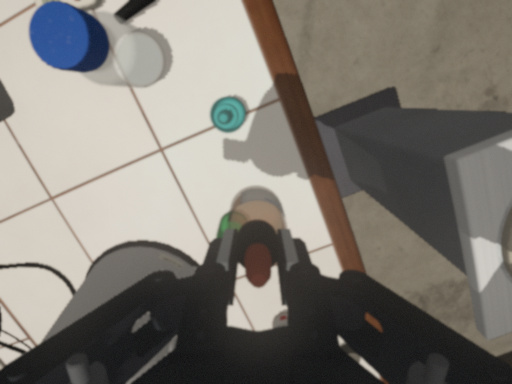

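Request:
send_rows(
  targets=[
    [0,0.035,0,0,220],
    [0,0.035,0,0,220],
    [0,0.035,0,0,220],
    [0,0.035,0,0,220],
    [0,0.035,0,0,220],
    [0,0.035,0,0,220],
    [0,0.035,0,0,220],
    [0,0.035,0,0,220],
    [0,0.035,0,0,220],
    [0,0.035,0,0,220],
    [0,0,0,0,220],
  ],
)

```text
clock: 14.6
tcp_pos: [0.3906, 0.1052, 0.1996]
orientation: [0.0, 0.19, 0.982, 0.001]
wrist_force: [0.4, -0.7, -0.9]
finger_gap: 0.0215
```

Request:
send_rows(
  targets=[
    [0.038,0,0,0,220],
    [0.038,0,0,0,220],
    [0.038,0,0,0,220],
    [0.038,0,0,0,220],
    [0.038,0,0,0,220],
    [0.037,0,0,0,220],
    [0,0,-0.03,0,220],
    [0,0,0,0,220],
    [0,0,0,0,220],
    [0,0,0,0,220],
  ],
)

```text
clock: 15.6
tcp_pos: [0.617, 0.1016, 0.1704]
orientation: [0.0, 0.193, 0.981, 0.0]
wrist_force: [0.7, 0.5, -0.3]
finger_gap: 0.0216
```

```bash
python3 - <<'E'
from h import *
c,s=wrist('w9.png'); print(s['clock'],s['tcp_pos'].round(4),s['finger_gap'])
print(holefit(cloud(c),None))
E
```

```text
15.6 [0.617  0.1016 0.1704] 0.02159428268704246
(array([ 0.57617373,  0.15642962, -0.13725379]), {'s1': array([0.6135, 0.1071]), 's2': array([0.6255, 0.1938]), 'r': array([0.5388, 0.2058]), 'sq': array([0.5268, 0.1191])}, np.float64(1.093896944052577e-05))
```

View pics/w9.png

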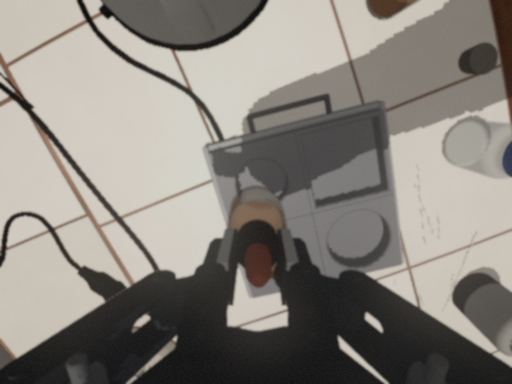

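Request:
send_rows(
  targets=[
    [-0.0033,0.0055,0,0,220],
    [0,0,-0.035,0,220],
    [0,0,-0.035,0,220],
    [0,0,-0.02,0,220],
    [0,0,-0.007,0,220],
    [0,0,0,0,220],
    [0,0,0,0,220],
    [0,0,0,0,220],
  ],
)

```text
clock: 16.45
tcp_pos: [0.6152, 0.1074, 0.0743]
orientation: [0.002, 0.193, 0.981, 0.0]
wrist_force: [-0.5, 0.5, -0.1]
finger_gap: 0.0212
```

Request:
send_rows(
  targets=[
    [-0.001,0,-0.004,0,220],
    [0,0,-0.003,0,220],
    [0,0,-0.002,0,220],
    [0,0,-0.001,0,220],
    [0,0,0,0,220],
    [0,0,0,0,220],
  ],
)

```text
clock: 17.05
tcp_pos: [0.6129, 0.1072, 0.0623]
orientation: [-0.0, 0.193, 0.981, -0.0]
wrist_force: [0.8, -0.3, -1.5]
finger_gap: 0.0218
```

Request:
send_rows(
  targets=[
    [0,0,-0.001,0,220],
    [0,0,0,0,220],
    [0,0,0,0,220],
  ],
)

```text
clock: 17.35
tcp_pos: [0.6132, 0.1073, 0.0617]
orientation: [0.0, 0.193, 0.981, 0.0]
wrist_force: [0.6, -0.1, 1.2]
finger_gap: 0.0214
```

Request:
send_rows(
  targets=[
    [0,0,-0.0005,0,220],
    [0,0,0,0,220],
    [0,0,0,0,220],
  ],
)

```text
clock: 17.65
tcp_pos: [0.6132, 0.1072, 0.0616]
orientation: [0.001, 0.193, 0.981, 0.0]
wrist_force: [-0.4, -0.4, 5.4]
finger_gap: 0.0212
```

Request:
send_rows(
  targets=[
    [0,0,0,0,180],
    [0,0,0,0,150],
    [0,0,0,0,120],
    [0,0,0,0,110],
    [0,0,0,0,110],
    [0,0,0.02,0,110],
    [0,0,0.03,0,110],
    [0,0,0.04,0,110],
    [0,0,0.04,0,110],
    [0,0,0.03,0,110],
    [0,0,0,0,110],
    [0,0,0,0,110],
  ],
)

```text
clock: 18.85
tcp_pos: [0.6133, 0.1073, 0.2214]
orientation: [0.001, 0.193, 0.981, 0.0]
wrist_force: [-0.4, 0.4, -1.2]
finger_gap: 0.0484
```

```bash
python3 - <<'E'
from h import *
c,s=wrist('w10.png'); print(s['clock'],s['tcp_pos'],s['joint_pos'],s['finger_gap'],s['wrist_force'])
p=cloud(c); 
for x in [(.6258,.194),(.614,.107)]: fitb(p,x,[(.035,.058,.0185),(.062,.073,.012),(.077,.095,.007)])
E
```

```text
18.85 [0.6133295  0.10725648 0.22142459] [ 4.42557854e-02  4.08859709e-01  1.60325617e-01  1.32057549e+00
  5.64436515e-05 -1.13858137e+00] 0.048378266608668764 [-0.39210413  0.4375625  -1.23285209]
   0.035 0.0185 461 [0.6254 0.197 ] 0.0017
   0.062 0.012 131 [0.6249 0.1956] 0.0005
   0.077 0.007 120 [0.6242 0.1959] 0.0004
   0.035 0.0185 446 [0.6137 0.1079] 0.0023
   0.062 0.012 111 [0.6139 0.1065] 0.0008
   0.077 0.007 104 [0.6131 0.1074] 0.0006
```

View pics/w10.png

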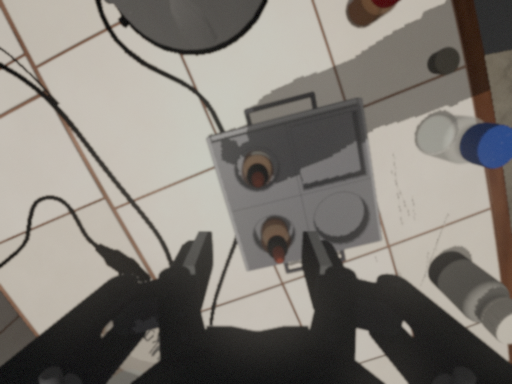

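```bash
python3 - <<'E'
from h import *
c,s=wrist('w11.png')
p=cloud(c);fitb(p,(.388,.157),CLEAR)
fitb(p,(.409,.361),DARK)
for nm,zt in (('clear',.104),):
  q=p.reshape(-1,3);m=(np.hypot(q[:,0]-.388,q[:,1]-.157)<.03)&(q[:,2]>.1)&(q[:,2]<.11);print(m.sum(),q[m].mean(0),np.ptp(q[m],0))
E
```

```text
0.005 0.027 2144 [0.3866 0.1579] 0.0013
   0.086 0.0215 463 [0.3865 0.158 ] 0.0003
   0.005 0.0305 3100 [0.4085 0.3623] 0.0011
   0.108 0.023 438 [0.4079 0.3613] 0.0005
1378 [0.38959969 0.15626168 0.10332485] [0.03875051 0.04236966 0.00579582]
```

Request:
send_rows(
  targets=[
    [-0.032,0.008,0.003,0,0],
    [-0.034,0.009,0.002,0,0],
    [-0.034,0.009,0,0,0],
    [-0.034,0.009,0,0,0],
    [-0.034,0.009,0,0,0],
    [-0.0,0.03,0,0,0],
    [0,0.02,0,0,0],
    [0,0,0,0,0],
    [0,0,0,0,0],
    [0,0,0,0,0],
  ],
)

```text
clock: 19.95
tcp_pos: [0.4445, 0.2005, 0.2249]
orientation: [-0.001, 0.193, 0.981, -0.001]
wrist_force: [0.2, -0.2, -0.2]
finger_gap: 0.0855
```

```bash
python3 - <<'E'
from h import *
c,s=wrist('w12.png'); print(s['clock'],s['tcp_pos'],s['joint_pos'])
print([(np.round(d['xyz'],3).tolist(),round(d['conf'],2)) for d in eyes.tip_of('clear_bottle_mid','wrist')])
p=cloud(c);fitb(p,(.388,.157),CLEAR)
q=p.reshape(-1,3);m=(np.hypot(q[:,0]-.388,q[:,1]-.157)<.03)&(q[:,2]>.1)&(q[:,2]<.11);print(m.sum(),q[m].mean(0),np.ptp(q[m],0))
E
```

```text
19.95 [0.44452714 0.20048568 0.22494935] [ 2.59063485e-01  1.48181001e-01 -1.82494256e-01  1.24208437e+00
 -2.71096387e-04 -9.23194325e-01]
[([0.387, 0.155, 0.052], 0.66)]
   0.005 0.027 527 [0.3854 0.1595] 0.0019
   0.086 0.0215 60 [0.387  0.1581] 0.0002
1710 [0.38703422 0.15732718 0.10318063] [0.04296307 0.04147499 0.00548419]
```

View pics/w12.png

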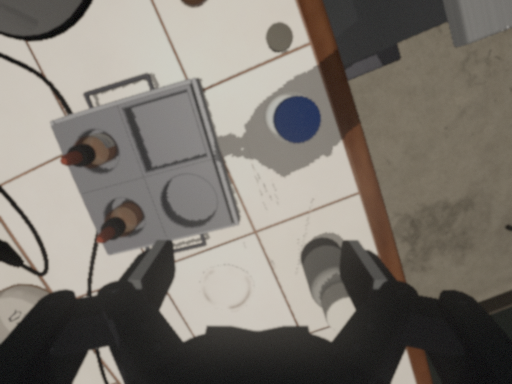

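Request:
send_rows(
  targets=[
    [-0.029,-0.0212,0,0,0],
    [-0.0285,-0.0213,0,0,0],
    [0,0,0,0,0],
    [0,0,-0.035,0,0],
    [0,0,-0.035,0,0],
    [0,0,-0.03,0,0],
    [0,0,0,0,0],
    [0,0,0,0,0],
    [0,0,0,0,0],
  ],
)

```text
clock: 20.95
tcp_pos: [0.389, 0.1589, 0.1275]
orientation: [0.001, 0.193, 0.981, 0.001]
wrist_force: [-0.3, 0.4, -0.5]
finger_gap: 0.0854
```

Request:
send_rows(
  targets=[
    [-0.0005,-0.0007,-0.03,0,0],
    [0,0,-0.012,0,0],
    [0,0,0,0,0],
    [0,0,0,0,0],
    [0,0,0,0,40],
    [0,0,0,0,70],
    [0,0,0,0,90],
    [0,0,0,0,110],
    [0,0,0,0,130],
    [0,0,0,0,150],
    [0,0,0,0,150],
    [0,0,0,0,150],
  ],
  newtons=30,
)

```text
clock: 22.15
tcp_pos: [0.3872, 0.1581, 0.0843]
orientation: [0.0, 0.193, 0.981, 0.0]
wrist_force: [-0.7, 0.1, 5.8]
finger_gap: 0.0413
```

```bash
python3 - <<'E'
from h import *
c,s=wrist('w13.png'); print(s['tcp_pos'].round(4),s['finger_gap'],s['wrist_force'])
E
```

```text
[0.3872 0.1581 0.0843] 0.041348875939594874 [-0.74884022  0.14506758  5.76378971]
```

View pics/w13.png

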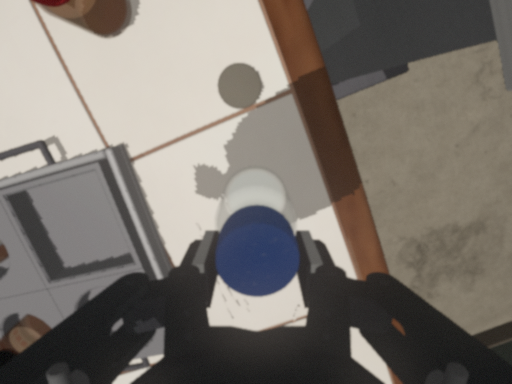

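Cap gripped (gap 41 mm, consistent with a 43 mm cap). Lift, raising the grip.

Request:
send_rows(
  targets=[
    [0,0,0,0,160],
    [0,0,0.01,0,160],
    [0,0,0.02,0,160],
    [0,0,0.035,0,160],
    [0,0,0.04,0,160],
    [0,0,0.01,0,160],
    [0,0,0,0,160],
    [0,0,0,0,160],
  ],
  newtons=45,
)

```text
clock: 23.0
tcp_pos: [0.3862, 0.1579, 0.1979]
orientation: [-0.001, 0.193, 0.981, -0.0]
wrist_force: [-0.0, 0.9, -0.6]
finger_gap: 0.041
```

```bash
python3 - <<'E'
from h import *
c,s=wrist('w14.png'); print(s['tcp_pos'].round(4),s['finger_gap'],s['wrist_force'])
E
```

```text
[0.3862 0.1579 0.1979] 0.040961992133609265 [-0.00360001  0.86684225 -0.64949986]
```

View pics/w14.png

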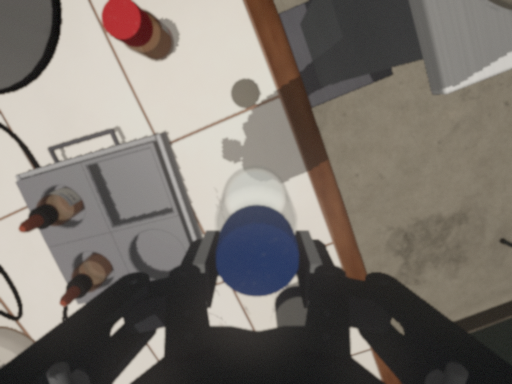

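Request:
send_rows(
  targets=[
    [0.03,0.01,0,0,160],
    [0.03,0.01,0,0,160],
    [0.03,0.01,0,0,160],
    [0.03,0.01,0,0,160],
    [0.032,0.008,0,0,160],
    [0,0,-0.02,0,160],
    [0,0,-0.02,0,160],
    [0,0,0,0,160],
    [0,0,0,0,160],
    [0,0,0,0,160],
  ],
)

```text
clock: 24.05
tcp_pos: [0.5389, 0.206, 0.1592]
orientation: [0.0, 0.193, 0.981, 0.0]
wrist_force: [1.1, -0.7, -0.5]
finger_gap: 0.0407
```

Request:
send_rows(
  targets=[
    [0,0,-0.025,0,160],
    [0,0,-0.02,0,160],
    [0,0,-0.01,0,160],
    [0,0,0,0,160],
    [0,0,0,0,160],
    [0,0,0,0,160],
  ],
)

```text
clock: 24.65
tcp_pos: [0.5398, 0.2062, 0.1053]
orientation: [0.001, 0.193, 0.981, 0.001]
wrist_force: [0.2, 0.0, -1.6]
finger_gap: 0.0408
```

Request:
send_rows(
  targets=[
    [0,0,-0.003,0,160],
    [0,0,-0.002,0,160],
    [0,0,-0.001,0,160],
    [0,0,0,0,160],
    [0,0,0,0,160],
  ],
)

```text
clock: 25.15
tcp_pos: [0.5388, 0.206, 0.0978]
orientation: [-0.0, 0.193, 0.981, -0.0]
wrist_force: [0.2, 0.5, -1.1]
finger_gap: 0.0409
```

Request:
send_rows(
  targets=[
    [0,0,-0.001,0,160],
    [0,0,0,0,160],
    [0,0,-0.0005,0,160],
    [0,0,0,0,160],
    [0,0,0,0,160],
  ],
)

```text
clock: 25.65
tcp_pos: [0.5389, 0.2061, 0.0966]
orientation: [0.0, 0.193, 0.981, 0.0]
wrist_force: [-0.6, 0.4, 0.8]
finger_gap: 0.0405
```

Request:
send_rows(
  targets=[
    [0,0,-0.0006,0,160],
    [0,0,0,0,160],
    [0,0,0,0,160],
  ],
)

```text
clock: 25.95
tcp_pos: [0.539, 0.2062, 0.0965]
orientation: [0.0, 0.193, 0.981, 0.0]
wrist_force: [-2.2, -0.4, 5.3]
finger_gap: 0.0407
```

Request:
send_rows(
  targets=[
    [0,0,0,0,120],
    [0,0,0,0,95],
    [0,0,0,0,75],
    [0,0,0,0,65],
    [0,0,0,0,65],
    [0,0,0.02,0,65],
    [0,0,0.03,0,65],
    [0,0,0.04,0,65],
    [0,0,0.04,0,65],
    [0,0,0,0,65],
    [0,0,0,0,65],
  ],
)

```text
clock: 27.05
tcp_pos: [0.5396, 0.2062, 0.2268]
orientation: [0.001, 0.193, 0.981, 0.001]
wrist_force: [0.2, -0.0, -0.7]
finger_gap: 0.0635
```

```bash
python3 - <<'E'
from h import *
c,s=wrist('w15.png'); print(s['clock'],s['tcp_pos'].round(4),s['joint_pos'].round(3),s['finger_gap'],s['wrist_force'])
p=cloud(c);fitb(p,(.539,.206),[(.035,.09,.027),(.098,.114,.0215)])
E
```

```text
27.05 [0.5396 0.2062 0.2268] [ 0.226  0.317  0.041  1.292  0.    -0.957] 0.06352764936044886 [ 0.19593504 -0.0256238  -0.7498854 ]
   0.035 0.027 697 [0.5403 0.2082] 0.0022
   0.098 0.0215 224 [0.5404 0.2053] 0.0008
```

View pics/w15.png

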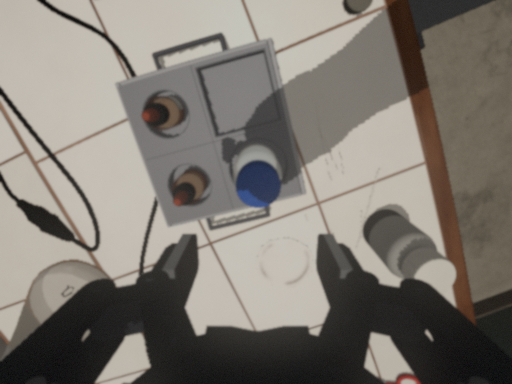

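Request:
send_rows(
  targets=[
    [-0.022,0.026,0.01,0,0],
    [-0.022,0.026,0.01,0,0],
    [-0.022,0.026,0,0,0],
    [-0.022,0.026,0,0,0],
    [-0.022,0.026,0,0,0],
    [-0.0216,0.025,0,0,0],
    [0,0,0,0,0],
    [0,0,-0.04,0,0],
    [0,0,-0.04,0,0],
    [0,0,-0.01,0,0],
    [0,0,0,0,0],
    [0,0,0,0,0],
  ],
)

```text
clock: 28.3
tcp_pos: [0.408, 0.361, 0.1566]
orientation: [0.0, 0.193, 0.981, 0.0]
wrist_force: [0.3, 0.7, 0.4]
finger_gap: 0.0855
```

```bash
python3 - <<'E'
from h import *
c,s=wrist('w16.png'); print(s['clock'],s['tcp_pos'].round(4))
p=cloud(c);fitb(p,(.408,.3615),DARK)
q=p.reshape(-1,3);m=(np.hypot(q[:,0]-.408,q[:,1]-.3615)<.03)&(q[:,2]>.123)&(q[:,2]<.13);print(m.sum(),q[m].mean(0),np.ptp(q[m],0))
E
```

```text
28.3 [0.408  0.361  0.1566]
   0.005 0.0305 2024 [0.4095 0.3638] 0.0023
   0.108 0.023 351 [0.4079 0.3611] 0.0002
3422 [0.4073398  0.36008209 0.12488447] [0.04582971 0.04571524 0.00396747]
```

View pics/w16.png

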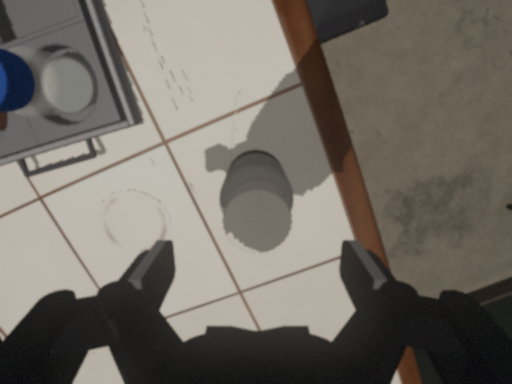

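Request:
send_rows(
  targets=[
    [0,0,-0.03,0,0],
    [0,0,-0.02,0,0],
    [0,0,0,0,0],
    [0,0,0,0,0],
    [0,0,0,0,0],
    [0,0,0,0,40],
    [0,0,0,0,70],
    [0,0,0,0,90],
    [0,0,0,0,110],
    [0,0,0,0,130],
    [0,0,0,0,150],
    [0,0,0,0,150],
  ],
  newtons=30,
)

```text
clock: 29.55
tcp_pos: [0.4076, 0.3612, 0.1061]
orientation: [0.0, 0.193, 0.981, 0.0]
wrist_force: [0.4, -0.9, 4.0]
finger_gap: 0.0448
```

Request:
send_rows(
  targets=[
    [0,0,0,0,160],
    [0,0,0,0,160],
  ],
  newtons=45,
)

```text
clock: 29.75
tcp_pos: [0.4076, 0.3612, 0.1062]
orientation: [0.0, 0.193, 0.981, 0.0]
wrist_force: [0.6, -0.5, 5.0]
finger_gap: 0.0448
```

Request:
send_rows(
  targets=[
    [0,0,0.01,0,160],
    [0,0,0.02,0,160],
    [0,0,0.04,0,160],
    [0,0,0.04,0,160],
    [0,0,0.04,0,160],
    [0,0,0,0,160],
  ],
)

```text
clock: 30.35
tcp_pos: [0.4092, 0.3624, 0.2616]
orientation: [0.003, 0.193, 0.981, 0.003]
wrist_force: [0.7, 0.4, -1.9]
finger_gap: 0.0445
```

```bash
python3 - <<'E'
from h import *
c,s=wrist('w17.png'); print(s['tcp_pos'].round(4),s['finger_gap'],s['wrist_force'])
E
```

```text
[0.4092 0.3624 0.2616] 0.04449649484181115 [ 0.69709512  0.41609199 -1.93145733]
```

View pics/w17.png

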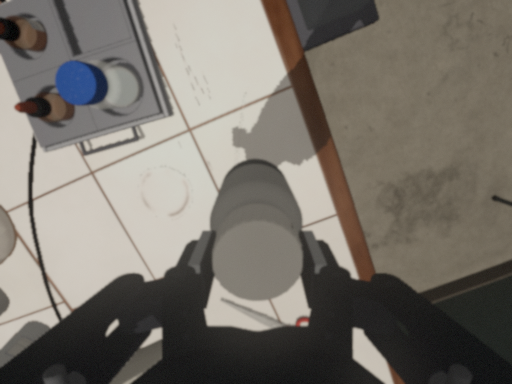

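Request:
send_rows(
  targets=[
    [0.017,-0.0345,0,0,160],
    [0.017,-0.0345,0,0,160],
    [0.017,-0.0345,0,0,160],
    [0.017,-0.0345,0,0,160],
    [0.017,-0.0345,0,0,160],
    [0.017,-0.0345,0,0,160],
    [0.0174,-0.035,0,0,160],
    [0,0,0,0,160],
    [0,0,-0.02,0,160],
    [0,0,-0.02,0,160],
    [0,0,0,0,160],
    [0,0,0,0,160],
  ],
)

```text
clock: 31.6
tcp_pos: [0.5254, 0.1194, 0.2147]
orientation: [-0.002, 0.193, 0.981, -0.0]
wrist_force: [-0.5, -0.5, -2.0]
finger_gap: 0.0446
```

```bash
python3 - <<'E'
from h import *
c,s=wrist('w18.png'); print(s['tcp_pos'].round(4),s['finger_gap'],s['wrist_force'])
c=eyes.read_camera('top');np.savez('top2.npz',**c)
print(holefit(cloud(c),None))
E
```

```text
[0.5254 0.1194 0.2147] 0.04458551526979336 [-0.51442827 -0.49035262 -2.01574299]
(array([ 0.57795617,  0.15759235, -0.13614461]), {'s1': array([0.6154, 0.1083]), 's2': array([0.6272, 0.195 ]), 'r': array([0.5405, 0.2069]), 'sq': array([0.5287, 0.1202])}, np.float64(0.00013909278256801243))
```

View pics/w18.png

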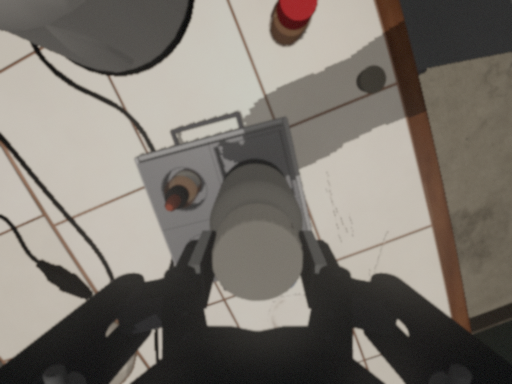

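Request:
send_rows(
  targets=[
    [0.0012,0,-0.03,0,160],
    [0,0,-0.03,0,160],
    [0,0,-0.02,0,160],
    [0,0,-0.01,0,160],
    [0,0,0,0,160],
    [0,0,0,0,160],
    [0,0,0,0,160],
  ],
)

```text
clock: 32.4
tcp_pos: [0.5291, 0.1192, 0.1273]
orientation: [0.001, 0.193, 0.981, 0.0]
wrist_force: [-0.4, -0.3, -2.3]
finger_gap: 0.0446
```

Request:
send_rows(
  targets=[
    [-0.001,0,-0.003,0,160],
    [0,0,-0.002,0,160],
    [0,0,-0.001,0,160],
    [0,0,0,0,160],
    [0,0,0,0,160],
    [0,0,0,0,160],
  ],
)

```text
clock: 33.0
tcp_pos: [0.5269, 0.119, 0.1197]
orientation: [-0.0, 0.193, 0.981, 0.0]
wrist_force: [0.5, -0.6, -1.4]
finger_gap: 0.0445
```

Request:
send_rows(
  targets=[
    [0,0,-0.001,0,160],
    [0,0,0,0,160],
    [0,0,-0.0005,0,160],
    [0,0,0,0,160],
    [0,0,0,0,160],
  ],
)

```text
clock: 33.5
tcp_pos: [0.5269, 0.119, 0.1183]
orientation: [0.0, 0.193, 0.981, 0.0]
wrist_force: [-0.3, -0.4, -0.4]
finger_gap: 0.044
```

Request:
send_rows(
  targets=[
    [0,0,-0.0006,0,160],
    [0,0,0,0,160],
    [0,0,0,0,160],
  ],
)

```text
clock: 33.8
tcp_pos: [0.5271, 0.1191, 0.1182]
orientation: [0.0, 0.193, 0.981, 0.0]
wrist_force: [-1.1, 0.1, 4.6]
finger_gap: 0.0442
```

Request:
send_rows(
  targets=[
    [0,0,0,0,115],
    [0,0,0,0,90],
    [0,0,0,0,70],
    [0,0,0,0,60],
    [0,0,0,0,60],
    [0,0,0.02,0,60],
    [0,0,0.03,0,60],
    [0,0,0.04,0,60],
    [0,0,0.04,0,60],
    [0,0.01,0.03,0,60],
    [0,0,0,0,60],
    [0,0,0,0,60],
  ],
)

```text
clock: 35.0
tcp_pos: [0.5273, 0.1292, 0.2781]
orientation: [0.001, 0.193, 0.981, 0.0]
wrist_force: [-0.1, -1.1, 0.1]
finger_gap: 0.0653
```

Request:
send_rows(
  targets=[
    [-0.02,0.03,0,0,0],
    [-0.02,0.035,0,0,0],
    [-0.02,0.035,0,0,0],
    [-0.02,0.035,0,0,0],
    [-0.02,0.035,0,0,0],
    [0,0,0,0,0],
    [0,0,0,0,0],
    [0,0,0,0,0],
  ],
)

```text
clock: 35.8
tcp_pos: [0.4269, 0.2981, 0.2765]
orientation: [-0.001, 0.193, 0.981, -0.001]
wrist_force: [0.9, -0.0, -0.1]
finger_gap: 0.0854
```

```bash
python3 - <<'E'
from h import *
c,s=wrist('w19.png'); print(s['clock'],s['tcp_pos'].round(4),s['wrist_force'])
for cam in ['scene','top']:
    c=eyes.read_camera(cam);save(c,cam+'3.png');p=cloud(c);q=p.reshape(-1,3)
    for n,(x,y),L in [('s1',(.6135,.107),[(.035,.058,.0185),(.062,.073,.012),(.077,.095,.007)]),('s2',(.6255,.194),[(.035,.058,.0185),(.062,.073,.012),(.077,.095,.007)]),('r',(.539,.206),[(.035,.09,.027),(.098,.114,.0215)]),('sq',(.527,.1193),[(.035,.11,.0305),(.12,.134,.023)]),('amber',(.435,-.014),[(.005,.05,.02)]),('tall',(.46,-.407),[(.005,.1,.03)])]:
        d=np.hypot(q[:,0]-x,q[:,1]-y); print(cam,n,'top',np.nanmax(q[d<.015,2]).round(4)); fitb(p,(x,y),L)
E
```

```text
35.8 [0.4269 0.2981 0.2765] [ 0.90074866 -0.02122626 -0.12006682]
scene s1 top 0.0986
   0.035 0.0185 91 [0.613  0.1059] 0.0021
   0.062 0.012 32 [0.6122 0.1059] 0.0009
   0.077 0.007 22 [0.6139 0.106 ] 0.0009
scene s2 top 0.0995
   0.035 0.0185 82 [0.6244 0.1957] 0.002
   0.062 0.012 26 [0.6249 0.195 ] 0.0015
   0.077 0.007 21 [0.6243 0.1952] 0.0013
scene r top 0.117
   0.035 0.027 140 [0.5409 0.2053] 0.0019
   0.098 0.0215 68 [0.5385 0.2058] 0.0016
scene sq top 0.1406
   0.035 0.0305 450 [0.5289 0.12  ] 0.0015
   0.12 0.023 65 [0.5275 0.1187] 0.0012
scene amber top 0.0945
   0.005 0.02 182 [ 0.4339 -0.0148] 0.0008
scene tall top 0.1439
   0.005 0.03 1004 [ 0.4623 -0.4084] 0.001
top s1 top 0.1011
   0.035 0.0185 57 [0.6164 0.1065] 0.0019
   0.062 0.012 18 [0.6162 0.1069] 0.0012
   0.077 0.007 11 [0.6159 0.1082] 0.0009
top s2 top 0.1015
   0.035 0.0185 58 [0.6275 0.1944] 0.0022
   0.062 0.012 14 [0.6267 0.1937] 0.0011
   0.077 0.007 11 [0.6258 0.1954] 0.0011
top r top 0.1227
   0.035 0.027 101 [0.544  0.2044] 0.0019
   0.098 0.0215 49 [0.5439 0.2023] 0.0032
top sq top 0.1414
   0.035 0.0305 133 [0.5327 0.1213] 0.002
   0.12 0.023 40 [0.5317 0.121 ] 0.0023
top amber top 0.0962
   0.005 0.02 15 [ 0.4357 -0.0143] 0.0002
top tall top 0.1463
   0.005 0.03 238 [ 0.461  -0.4088] 0.0016
```

View pics/scene3.png

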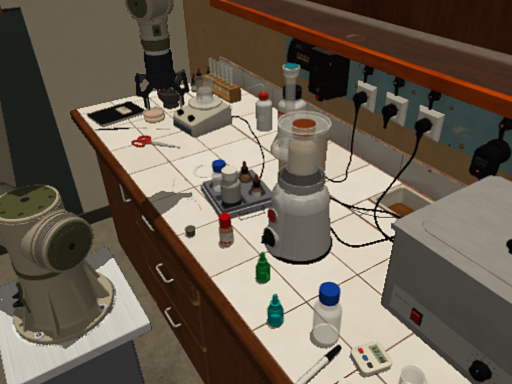

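View pics/w19.png

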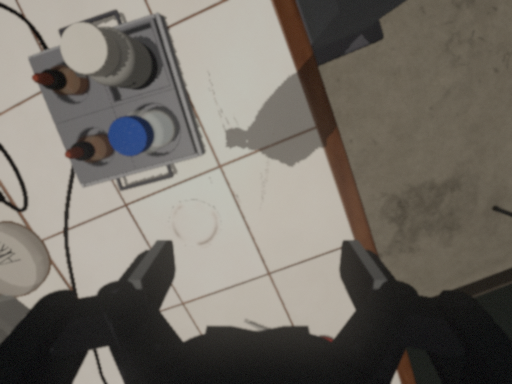

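All four bottles stand upright in their pockets at the expected heights. The look-alikes have not moved and the arm is clear.

```bash
python3 -c "
from h import *
print(ticket.hand_in())"
```

```text
the job is handed in; nothing more can be done
None
```

The caddy is packed and the job is handed in, at about 36 s of the 131 s allowed. The two brown droppers are in the small round pockets, the shorter clear bottle is in the large round pocket, and the grey bottle is in the square pocket. I lowered each one until the wrist force read about 5 N and only then opened the fingers.

**Last checks:** Scene and top camera fits put all four bottles upright and near the middle of their pockets. In the scene camera their tops stood 1–3 mm above the expected 98, 98, 116 and 138 mm. The red-capped bottle, the taller clear bottle and the green and turquoise droppers still stand where they were; I re-measured only the first two, and judged the coloured droppers from the scene picture.

**Disagreements:**
- The top camera reads x about 2–5 mm further out than the scene and wrist cameras, and heights up to 7 mm high on the clear bottle. I took this as calibration and coarse pixels.
- One hand-picked wrist measurement of the caddy was about 4 mm off in y. I dropped it in favour of depth fits of the pockets, which agreed within about 3 mm across all three cameras.

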